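# Portion three chilling balls and latch the canister

## Task

Take the salt cellar off the canister's lid and stand it on the round cork mat, open the lid, tilt exactly three of the steel balls from the long white cup into the canister (judge by the weight the cup loses), and stand the cup level back on its board with all the other balls still in it. Then shut the lid fully, hook the latch's loop behind the keeper while the lever is still up, and only then snap the lever right down. The cellar must end upright on the mat, and the mug, jar, can and mill must not be knocked over.

Things in the scene. Friction and masses are not known exactly. Their poses are not given: they have to be found in the camera images.
- canister: Clear acrylic canister fixed to the counter, outer 140 (its x) by 160 (its y) mm, walls 5 mm, open rim 110 mm above the counter. Origin: centre of its underside; its -x side is the front, with the draw latch. Its lid is hinged along the top of the +x side.
- canister_pad: Cork pad that covers the canister's inside floor, 129 by 149 mm, its top 8 mm above the counter. Origin: centre of its underside. It bears the weight of whatever lies in the canister.
- lid (a joint): Angle of the lid in rad: 0 shut, grows to 1.8 as it swings up and back about its hinge. Stiff hinge: it stays where it is left; turning it takes about 4 N at the knob. It starts shut. Lid: clear plate 140 by 160 mm, its top face 118 mm above the counter when shut.
- lid_hinge (a point): Centre of the lid's hinge line (along the canister's y), at the canister's x = +70 mm, 110 mm above the counter.
- lid_knob (a point): Grip point of the lid's knob: dark steel block 26 (x) by 16 (y) by 32 (tall) mm on the lid near the front corner on the canister's +y side. Lid shut, this point is 138 mm above the counter, 12 mm below the knob's top. Held across its 16 mm (canister's y) it can turn between the fingers as the lid swings. Axes of the lid.
- keeper (a point): Foot of the keeper, where it stands on the lid's top face at the middle of the front edge: an upright steel plate 6 (x) by 30 (y) by 12 (tall) mm, this point in the middle of its base. Axes of the lid: +x towards the hinge, z up when shut.
- latch_lever (a joint): Draw latch lever on the canister's front, rad. 0: snapped down, pointing outward and 34 degrees below level. 1.74: up, leaning 24 degrees outward, at its stop. Starts up (1.6 to 1.74); stays where left (0.03 N m friction). Hooked, it needs 1 to 3 N at the tip, passes over centre near 0.3 and then pulls itself down.
- lever_tip (a point): Near the lever's free end, 66 mm from its pivot, which is at the canister's x = -94 mm, y = 0, 112 mm above the counter (hinge line along the canister's y). Lever: bar 72 mm long, 5 mm thick, 16 mm wide along y (24 mm at the tip). Push its lid side outward and down.
- latch_loop (a joint): Angle of the wire loop relative to the lever, rad. 3.2: leaning back on the lever's lid side (start); falls as the loop swings to the lid; about 1.3 with the bar on the shut lid behind the keeper and the lever up; 0 when snapped down. Swings freely: pushed past upright it drops on to the lid.
- loop_bar (a point): Middle of the loop's cross bar, round, 8 mm thick, 68 mm long along the canister's y, on two wire arms 60 mm apart, 51 mm from the loop's pivot, which is on the lever 16 mm from the lever's pivot. The loop stretches up to 7 mm (3 N per mm). With the lever up the bar lands about 6 mm behind the keeper; lowering the lever draws it against the keeper's back.
- cup: White enamel pouring cup: trough 212 mm long (x), 44 wide (y), walls 34 tall and 4 thick, open at the +x end (lip at x = +102 mm, floor 4 mm thick). Origin: its underside below the grip, a dark wooden block 24 (x) by 44 (y) by 34 tall on straps, its centre 77 mm up; hold it across the 24 mm. Empty 0.20 to 0.33 kg. Floor ridges 34 mm apart make six pockets, one ball or none in each.
- board: Wooden board fixed to the counter, 270 (x) by 130 mm, 15 mm thick; origin: centre of its underside. The cup starts on it, along its x, lip to its +x end. As the cup is slowly tilted lip down, its balls roll out singly: the front pocket's at about 28 degrees, each pocket behind at about 5 degrees more (rear 53). Carried with jerks it may lose the front ball early.
- mat: Round cork mat fixed to the counter, 130 mm across, 6 mm thick; origin at the centre of its underside.
- cellar: Round wooden salt cellar, 66 mm across at its lid (40 to 52 mm up), 62 mm below, with a small button to 60 mm; about 0.15 kg. Origin: centre of its underside, z along its axis. It starts on top of the canister's lid.
- ball1_center (a point): Centre of a brushed steel chilling ball, 32 mm across, 90 g (0.88 N); starts in a pocket of the cup. Four to six of the six balls are present.
- ball2_center (a point): Centre of a brushed steel chilling ball, 32 mm across, 90 g (0.88 N); starts in a pocket of the cup. Four to six of the six balls are present.
- ball3_center (a point): Centre of a brushed steel chilling ball, 32 mm across, 90 g (0.88 N); starts in a pocket of the cup. Four to six of the six balls are present.
- ball4_center (a point): Centre of a brushed steel chilling ball, 32 mm across, 90 g (0.88 N); starts in a pocket of the cup. Four to six of the six balls are present.
- ball5_center (a point): Centre of a brushed steel chilling ball, 32 mm across, 90 g (0.88 N); starts in a pocket of the cup. Four to six of the six balls are present.
- ball6_center (a point): Centre of a brushed steel chilling ball, 32 mm across, 90 g (0.88 N); starts in a pocket of the cup. Four to six of the six balls are present.
- mug: Bystander: red ceramic mug, 82 mm across, 95 mm tall, handle at its +y; origin at the centre of its underside. Leave it standing.
- jar: Bystander: glass storage jar, 68 mm across, 120 mm tall; origin at the centre of its underside. Leave it standing.
- can: Bystander: tin can, 74 mm across, 110 mm tall; origin at the centre of its underside. Leave it standing.
- mill: Bystander: dark wooden pepper mill, 56 mm across, 140 mm tall; origin at the centre of its underside. Leave it standing.
Things that resemble listed ones, but are neither listed nor needed, are in the scene too. Of the things that look like the cup, the larger one is meant. Of the things that look like the cellar, the smaller one is meant.

How it is judged:
By the outcome, as a careful person would: the job done as asked, in the order asked, and still so for the second after the job is handed in, with the robot touching nothing.
Of ball1, ball2, ball3, ball4, ball5, ball6 only 4 to 6 are there at a start; the rules pass over those that are not, and their reading is None.
At some moment in a run one of cellar may be knocked a few centimetres aside while the robot is not near it.
It also fails if it takes over 210 s, if anything falls off the work surface, if the arm or the gripper's body presses on something with over 40 N, if the wrist force passes 120 N, or if a joint passes its speed limit or range.

## Robot

A 6-joint arm with a two-finger parallel gripper is mounted at the origin on the work surface. World frame = base frame: x ahead of the robot, y to its left, z up, the work surface at z = 0. Lengths are in m, angles in rad, forces in N, time in s.
With the tool pointing down it reaches from about 0.2 to 0.875 m from the base axis. Payload 3.4 kg.
Tool frame: the origin (TCP) lies between the finger pads; the fingertips stand 25 mm ahead of it and the grasp point (between the pads) lies 6 mm ahead of it (r.nose_length is the z of the fingertips in the tool frame, in m); z points along the fingers, y is the line along which they close (so a half turn about z gives the same grasp; the last joint's range is limited). The gripper opens to 94 mm and grips with 3 to 60 N. Pads are 16 mm wide; open, the fingers measure 119 mm over their backs; the gripper's body (75 mm by 177 mm) begins 78 mm behind the grasp point.
Start: joints at [-1.292, 0.276, 1.505, -0, 1.361, -0.121], TCP at [0.224, -0.53, 0.23] pointing down, gripper open.
Joint ranges: [-2.89, 2.89], [-0.75, 2.08], [0.22, 2.7], [-1.18, 4.32], [0.11, 2.71], [-2.7, 2.7]. Speed limits (rad/s): [2.57, 2.57, 3.14, 3.14, 3.14, 3.14].

## Interface

Orientations are given as a unit quaternion [w, x, y, z].
In Python, from plant import r, gripper_to, inverse_kinematics, vision, models, telemetry gives the robot as it stands. Calls block until the motion is done:
- r.move_to(position, orientation): joint-space move of the TCP to a pose.
- r.move_l(position, rot=None, vel=0.15, guard=None): straight line of the TCP; rot=None keeps the orientation; vel is the mean speed in m/s. With guard (N) it stops when the force on the tool has changed by that much, and returns True; else False.
- r.movej(angles): joint-space move.
- gripper_to(opening, f_grip=None): finger opening in m; f_grip is the grip in N (None keeps the last); returns when the fingers have stopped.
- r.hold(seconds).
- inverse_kinematics(position, orientation): joint angles nearest the present ones, or None.
- vision.snapshot(name): name is "side" or "top"; returns the picture (384x512x3 uint8, red, green, blue); there is no depth.
- vision.get_calibration(name): a dict with "fx", "fy", "cx", "cy" (pixels), "D" ([k1, k2, p1, p2, k3] as OpenCV has them; the pictures are not rectified), "position" and "orientation" of the camera in the world. Camera axes: x right, y down, z forward; pixel columns grow to the right and rows downward; lengths in m; the calibration is good to about 2 mm. A picture is of the moment at which its call begins. get_calibration takes no time and is no camera call.
A pose or a line that the arm cannot do raises r.PlanningError and nothing moves.
- r.sign_off(): hands the job in; it is judged then, once.
Trained networks look in the newest picture that a camera, given by its name, has taken for a name from the list of things; names that differ only in an ending like _2 or _b are one class to them, and where a whole thing is asked for, a point or a joint stands for the part that bears it (a point fixed in the world has none). Each returns a list of dicts, best first, with "score" (0 to 1); they miss things now and then, are a little off and sometimes report something else, mostly with a low value. They report only what shows in the picture. A call takes as long as a camera call. They do not tell look-alikes from the thing itself.
- models.boxes_of(thing, camera): "at" ([x, y, z] in m, in world coordinates, good to about 4 mm: the middle of the surface that is visible of it).
- models.regions_of(thing, camera): "pixels" (384x512 bool, what is visible of it).
- models.mark_of(thing, camera): "at" ([x, y, z] in m, in world coordinates, good to about 4 mm: a listed point, or the origin of a listed thing).
Readings, each from a call of its own:
- telemetry.current_t(): time.
- telemetry.current_joints(): joint angles.
- telemetry.current_dq(): joint speeds.
- telemetry.current_joint_efforts(): joint torques, N m.
- telemetry.current_ee_pos(): TCP position.
- telemetry.current_tool_rot(): TCP orientation.
- telemetry.current_wrist_force(): force on the tool from outside, world axes, zero at the start.
- telemetry.current_torque(): the same for the moment, N m.
- telemetry.current_opening(): finger opening in m.
- telemetry.current_finger_force(): force on a finger pad.
Only numpy, scipy, OpenCV 4.12 (cv2) and the standard library are available. Lean on these libraries where they do the work, as an engineer would, in place of code of your own. Each camera call takes 0.05 s, during which the arm holds its last target. There are 200 camera calls.

## Working session

There is one attempt and no reset: what is moved stays moved. The work goes in short steps, each a Python script; the robot and the scene stay as the last script left them, time stands still between calls to the robot, and variables do not carry over. Pictures are saved under pics/ and viewed, at most 14 in all, crops included, and the job is handed in when it is done.

```bash
ls; mkdir -p pics; python3 - <<'E'
from plant import r, gripper_to, inverse_kinematics, vision, models, telemetry
import cv2,numpy as np
for c in ("top","side"):
    im=vision.snapshot(c); cv2.imwrite(f"pics/{c}0.png",cv2.resize(im[:,:,::-1],(768,576),interpolation=cv2.INTER_CUBIC))
    k=vision.get_calibration(c); print(c,k)
    for t in ["canister","lid_hinge","lid_knob","keeper","lever_tip","loop_bar","cup","board","mat","cellar","ball1_center","mug","jar","can","mill"]:
        try: print(t,[(np.round(d["at"],3).tolist(),round(d["score"],2)) for d in models.mark_of(t,c)][:7])
        except Exception as e: print(t,e)
print(telemetry.current_t())
E
```

```text
pics
top {'fx': 356.54409480160047, 'fy': 356.54409480160047, 'cx': 254.18101713180542, 'cy': 188.52215685769772, 'D': array([-0.00995584,  0.        ,  0.        ,  0.        ,  0.        ]), 'position': array([0.33033045, 0.01238297, 1.00593332]), 'orientation': array([ 0.08015647, -0.69245544,  0.71477917, -0.05631281])}
canister [([0.579, 0.1, 0.003], 0.91), ([0.701, -0.302, -0.003], 0.69)]
lid_hinge [([0.644, 0.093, 0.111], 0.97), ([0.574, 0.093, 0.119], 0.5)]
lid_knob [([0.53, 0.152, 0.14], 0.86)]
keeper [([0.51, 0.105, 0.12], 0.65)]
lever_tip [([0.502, -0.342, 0.036], 0.59), ([0.45, 0.108, 0.171], 0.57)]
loop_bar [([0.459, 0.112, 0.177], 0.62), ([0.484, -0.166, 0.034], 0.28)]
cup [([0.498, -0.253, 0.013], 0.81), ([0.294, -0.273, 0.001], 0.74), ([0.526, 0.153, 0.14], 0.42)]
board [([0.481, -0.25, 0.0], 0.55)]
mat [([0.456, 0.324, -0.003], 0.67)]
cellar [([0.43, -0.017, 0.003], 0.97), ([0.573, 0.097, 0.116], 0.74), ([0.459, 0.112, 0.177], 0.42)]
ball1_center [([0.486, -0.166, 0.034], 0.44), ([0.495, -0.253, 0.012], 0.37)]
mug [([0.732, -0.127, 0.002], 0.91)]
jar [([0.727, 0.306,
[... 585 characters left out ...]
], 0.97), ([0.705, -0.303, -0.002], 0.42)]
keeper [([0.51, 0.103, 0.12], 0.78)]
lever_tip [([0.726, 0.303, 0.002], 0.63), ([0.645, 0.095, 0.112], 0.61), ([0.45, 0.109, 0.175], 0.5), ([0.459, 0.32, -0.003], 0.19)]
loop_bar [([0.458, 0.106, 0.178], 0.43)]
cup [([0.501, -0.256, 0.017], 0.93), ([0.295, -0.275, -0.003], 0.66)]
board [([0.485, -0.254, -0.004], 0.82)]
mat [([0.46, 0.321, -0.001], 0.92), ([0.571, 0.097, 0.116], 0.28)]
cellar [([0.428, -0.017, -0.002], 0.97), ([0.569, 0.096, 0.116], 0.78)]
ball1_center [([0.489, -0.168, 0.032], 0.51)]
mug [([0.733, -0.13, -0.0], 0.98)]
jar []
can [([0.704, -0.3, -0.002], 0.67)]
mill [([0.642, 0.445, 0.002], 0.83), ([0.703, -0.299, -0.001], 0.41)]
1.6
```

View pics/top0.png

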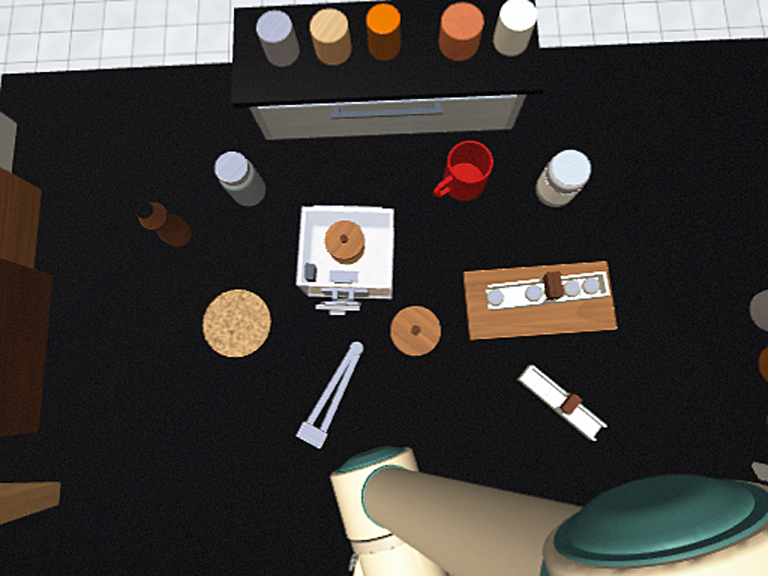

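View pics/side0.png

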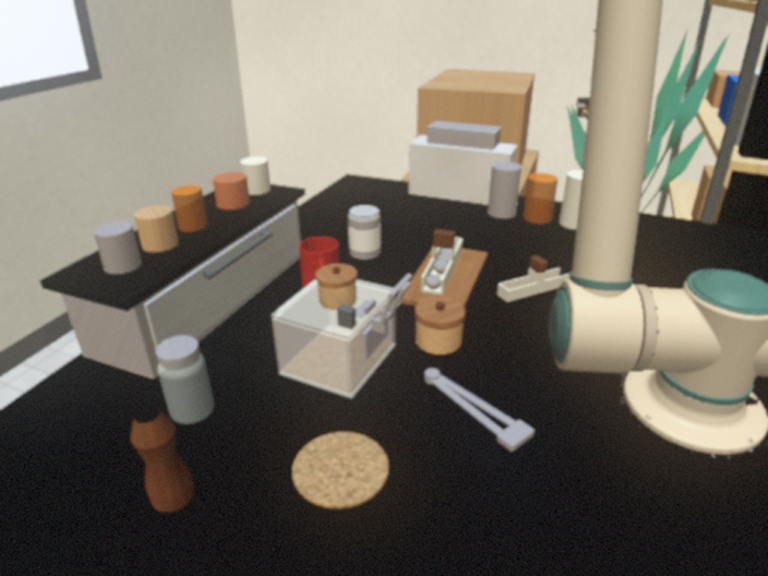

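The top view shows the canister around (345,250) with the cellar on its lid. The cup is on its board with the lip to the left: balls at px 495, 533, 572 and 591, an empty pocket at about 514, and pocket 4 hidden under the grip at about 552. The bigger cellar at (415,330) and the smaller cup at (562,402) are decoys. The mat is at (237,323).

```bash
cat > h.py <<'E'
from plant import r, gripper_to, inverse_kinematics, vision, models, telemetry
import cv2, numpy as np
from scipy.spatial.transform import Rotation as R
def q(closing, approach=(0,0,-1)):
    z=np.array(approach,float); z/=np.linalg.norm(z)
    y=np.array(closing,float); y-=z*(y@z); y/=np.linalg.norm(y)
    w=R.from_matrix(np.c_[np.cross(y,z),y,z]).as_quat()
    return w[[3,0,1,2]]
def tcp(grasp, quat, ahead=.006):   # TCP that puts the grasp point at `grasp`
    return np.array(grasp)-R.from_quat(np.roll(quat,-1)).as_matrix()[:,2]*ahead
def pix(cam,uv,z):
    k=vision.get_calibration(cam)
    K=np.array([[k["fx"],0,k["cx"]],[0,k["fy"],k["cy"]],[0,0,1]])
    n=cv2.undistortPoints(np.array(uv,float).reshape(-1,1,2),K,k["D"])[:,0]
    d=R.from_quat(np.roll(k["orientation"],-1)).apply(np.c_[n,np.ones(len(n))]); p=k["position"]
    return p+d*((z-p[2])/d[:,2])[:,None]
def marks(t,cams=("top","side")):
    return {c:[(np.round(d["at"],3).tolist(),round(d["score"],2)) for d in models.mark_of(t,c)][:4] for c in cams}
def shot(cam,name,crop=None,s=1.5):
    im=vision.snapshot(cam)[:,:,::-1]
    if crop: u0,v0,u1,v1=crop; im=im[v0:v1,u0:u1]
    cv2.imwrite(f"pics/{name}.png",cv2.resize(im,None,fx=s,fy=s,interpolation=cv2.INTER_CUBIC))
def reg(t,cam,i=0): return models.regions_of(t,cam)[i]["pixels"]
E
python3 - <<'E'
from h import *
b=pix("top",np.array([[495,297],[533,293],[572,288],[591,286]])/1.5,.035); print(b.round(3))
d=b[0]-b[-1]; print("cup yaw",np.degrees(np.arctan2(d[1],d[0])))
vision.snapshot("top"); vision.snapshot("side")
for t in("board","lid"):
  for c in ("top",):
    for m in models.regions_of(t,c)[:2]:
        v,u=np.nonzero(m["pixels"]); P=pix(c,np.c_[u,v],.015 if t=="board" else .118)[:,:2]
        rc=cv2.minAreaRect((P*1000).astype(np.float32)); print(t,m["score"],len(u),rc)
print(marks("cellar"),marks("lid_knob"))
cx=np.array([-.02,1,0])
for name,p,cl in [("cellar",(.571,.097,.164),(1,-.07,0)),("mat",(.458,.322,.054),(1,0,0)),("cellar",(.571,.097,.164),(0,1,0)),("mat",(.458,.322,.054),(0,1,0))]:
  for s in(1,-1):
    w=q(np.array(cl)*s); j=inverse_kinematics(tcp(p,w),w); print(name,s,None if j is None else np.round(j,2))
for s in (1,-1):
  for th in (0,0.5,.75,.95):
    cu=np.array([0,np.cos(th),-np.sin(th)]); up=np.array([0,np.sin(th),np.cos(th)])
    lip=np.array([.575,.075,.15]); g=lip-.102*cu+.077*up
    w=q(cu*s,-up); j=inverse_kinematics(tcp(g,w),w); print("pour",s,th,g.round(3),None if j is None else np.round(j,2))
E
```

```text
[[ 0.487 -0.165  0.035]
 [ 0.492 -0.234  0.035]
 [ 0.499 -0.305  0.035]
 [ 0.501 -0.34   0.035]]
cup yaw 94.66143457963614
board 0.74 108 ((496.46624755859375, -239.62928771972656), (31.040170669555664, 28.397567749023438), 87.9833984375)
board 0.68 2935 ((481.32568359375, -247.21795654296875), (132.70750427246094, 269.40771484375), 2.334343194961548)
lid 0.73 2689 ((571.3900146484375, 100.10420227050781), (164.1044921875, 145.0876007080078), 85.4691390991211)
{'top': [([0.572, 0.094, 0.118], 0.85), ([0.427, -0.018, 0.0], 0.58)], 'side': [([0.428, -0.016, -0.001], 0.77), ([0.571, 0.098, 0.12], 0.73)]} {'top': [([0.73, -0.129, 0.001], 0.41)], 'side': [([0.525, 0.151, 0.136], 0.57), ([0.488, -0.166, 0.033], 0.48)]}
cellar 1 [ 0.05  0.32  1.59 -0.    1.23  0.12]
cellar -1 None
mat 1 [ 0.49  0.4   1.78 -0.    0.96  0.49]
mat -1 [ 0.49  0.4   1.78 -0.    0.96 -2.65]
cellar 1 [ 0.05  0.32  1.59 -0.    1.23 -1.52]
cellar -1 [ 0.05  0.32  1.59 -0.    1.23  1.62]
mat 1 [ 0.49  0.4   1.78 -0.    0.96 -1.08]
mat -1 [ 0.49  0.4   1.78 -0.    0.96  2.06]
pour 1 0 [ 0.575 -0.027  0.227] [-0.17  0.28  1.5  -0.    1.37 -1.74]
pour 1 0.5 [0.575 0.022 0.266] [ 0.22  0.33  1.44 -0.49  1.5  -1.29]
pour 1 0.75 [0.575 0.053 0.276] [ 0.38  0.42  1.41 -0.69  1.63 -1.12]
pour 1 0.95 [0.575 0.078 0.278] [ 0.48  0.51  1.39 -0.82  1.74 -1.02]
pour -1 0 [ 0.575 -0.027  0.227] [-0.17  0.28  1.5  -0.    1.37  1.4 ]
pour -1 0.5 [0.575 0.022 0.266] [ 0.22  0.33  1.44 -0.49  1.5   1.86]
pour -1 0.75 [0.575 0.053 0.276] [ 0.38  0.42  1.41 -0.69  1.63  2.02]
pour -1 0.95 [0.575 0.078 0.278] [ 0.48  0.51  1.39 -0.82  1.74  2.12]
```

```bash
cat > s1.py <<'E'
from h import *
w=q((1,-.07,0)); c=np.array([.571,.097,0.118]); m=np.array([.458,.322,.006])
p=telemetry.current_ee_pos(); r.move_l([p[0],p[1],.36],vel=.25)
r.move_to(tcp(c+[0,0,.22],w),w); gripper_to(.094,15)
vision.snapshot("side"); print(marks("cellar",("side",)))
r.move_l(tcp(c+[0,0,.12],w),vel=.25)
print("guard",r.move_l(tcp(c+[0,0,.045],w),vel=.08,guard=4))
gripper_to(.04,12); print("open",telemetry.current_opening(),telemetry.current_finger_force(),telemetry.current_ee_pos())
r.move_l(tcp(c+[0,0,.16],w),vel=.12); print(telemetry.current_opening(),telemetry.current_wrist_force())
w2=q((1,0,0)); r.move_l(tcp(m+[0,0,.25],w2),rot=w2,vel=.3)
r.move_l(tcp(m+[0,0,.075],w2),vel=.2)
print("down",r.move_l(tcp(m+[0,0,.042],w2),vel=.03,guard=2),telemetry.current_ee_pos())
gripper_to(.094); r.move_l(tcp(m+[0,0,.25],w2),vel=.25)
vision.snapshot("top");vision.snapshot("side");print(marks("cellar"),marks("mat"),marks("lid_knob"),marks("keeper"),telemetry.current_t())
E
python3 s1.py
```

```text
{'side': [([0.427, -0.017, -0.0], 0.85), ([0.51, 0.102, 0.117], 0.74), ([0.572, 0.096, 0.119], 0.62), ([0.491, -0.167, 0.032], 0.26)]}
guard False
open 0.06562776827352956 12.000077962875366 [0.57099284 0.09701813 0.16917351]
0.06567716276835563 [ 0.14812784 -0.25689424 -3.27098369]
down True [0.45769548 0.32191687 0.05694589]
{'top': [([0.458, 0.319, 0.006], 0.92), ([0.429, -0.016, 0.003], 0.61)], 'side': [([0.459, 0.322, 0.004], 0.8), ([0.431, -0.015, 0.002], 0.72)]} {'top': [([0.46, 0.326, -0.001], 0.93)], 'side': [([0.458, 0.321, -0.003], 0.77)]} {'top': [([0.526, 0.154, 0.141], 0.56)], 'side': [([0.524, 0.153, 0.132], 0.8)]} {'top': [([0.511, 0.102, 0.116], 0.74), ([0.576, 0.101, 0.003], 0.54)], 'side': [([0.508, 0.106, 0.117], 0.94)]} 13.85
```

```bash
cat >> h.py <<'E'
PSI=np.radians(-4.2); EX=np.array([np.cos(PSI),np.sin(PSI),0]); EY=np.array([-np.sin(PSI),np.cos(PSI),0]); EZ=np.array([0,0,1.])
HINGE=np.array([.6435,.0945,.110]); CAN=HINGE-.07*EX-.11*EZ
def can(x,y,z): return CAN+x*EX+y*EY+z*EZ     # canister frame -> world
KY=.050; KX=.1205
def knob(a,k=.028):
    x=-KX*np.cos(a)+k*np.sin(a); z=KX*np.sin(a)+k*np.cos(a)
    return HINGE+x*EX+KY*EY+z*EZ
WK=q(EY)
E
cat > s2.py <<'E'
from h import *
print(CAN,knob(0))
w=min((q(EY),q(-EY)),key=lambda w:abs(inverse_kinematics(tcp(knob(0),w),w)[5])); 
r.move_to(tcp(knob(0)+[0,0,.12],w),w); gripper_to(.05,25)
r.move_l(tcp(knob(0)+[0,0,.03],w),vel=.2)
print("guard",r.move_l(tcp(knob(0),w),vel=.06,guard=5))
gripper_to(.005,25); print("open",telemetry.current_opening(),telemetry.current_finger_force(),telemetry.current_ee_pos())
for a in np.linspace(0,1.76,15)[1:]:
    r.move_l(tcp(knob(a),w),vel=.12); f=telemetry.current_wrist_force()
    print(round(a,2),np.round(f,1),round(telemetry.current_opening(),4))
    if np.linalg.norm(f)>35: break
vision.snapshot("side"); print(marks("lid_knob",("side",)),knob(a))
gripper_to(.05); r.move_l(telemetry.current_ee_pos()+np.array([0,0,.12]),vel=.2)
shot("side","side1"); shot("top","top1"); print(marks("lid_knob"),telemetry.current_t())
E
python3 s2.py
```

```text
[0.57368799 0.09962667 0.        ] [0.52698552 0.15319093 0.138     ]
guard True
open 0.015679140540893144 32.00554128270596 [0.52683841 0.15662027 0.14316037]
0.13 [-0.8  9.   0.8] 0.0159
0.25 [-1.   8.9  1.6] 0.016
0.38 [-0.5  8.5  1.1] 0.0163
0.5 [-1.5  8.2  0.8] 0.0158
0.63 [-0.1  8.9 -0.9] 0.0157
0.75 [ 0.1  8.  -0.5] 0.0159
0.88 [-0.4  8.  -0.8] 0.016
1.01 [-0.1  8.4 -1.9] 0.0155
1.13 [-0.1  7.5 -0.8] 0.0157
1.26 [-0.7  8.  -0.4] 0.0157
1.38 [ 0.3  7.2 -0.8] 0.0157
1.51 [0.1 8.3 1.3] 0.0157
1.63 [0.9 7.  1.6] 0.0155
1.76 [2.  7.5 2.3] 0.0149
{'side': []} [0.69719077 0.14069183 0.22308344]
{'top': [([0.683, 0.142, 0.234], 0.69)], 'side': [([0.68, 0.142, 0.23], 0.56)]} 23.7917
```

View pics/side1.png

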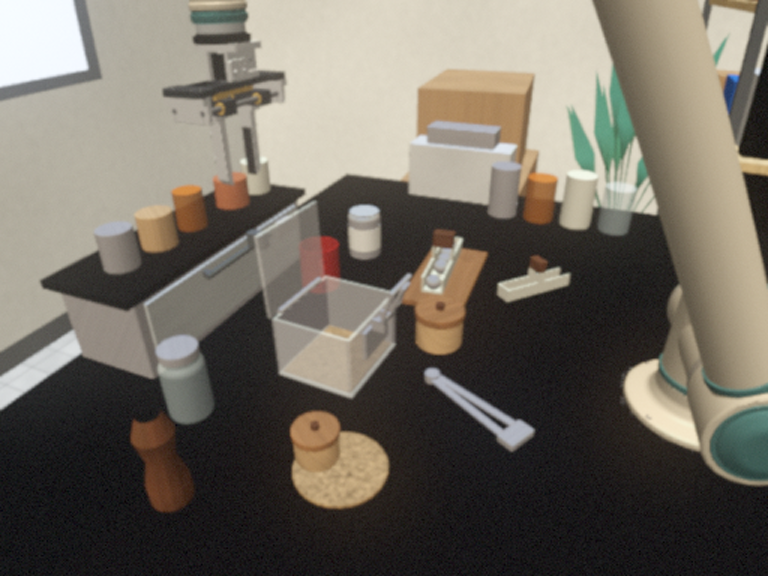

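```bash
python3 - <<'E'
from h import *
vision.snapshot("top");vision.snapshot("side")
print(marks("lid_knob"),marks("cellar"),marks("keeper"),marks("lever_tip"),marks("loop_bar"),marks("cup"),telemetry.current_ee_pos())
for a in (1.5,1.6,1.7,1.76): print(a,knob(a))
E
```

```text
{'top': [([0.683, 0.142, 0.233], 0.78)], 'side': [([0.678, 0.143, 0.232], 0.93)]} {'top': [([0.429, -0.017, 0.002], 0.86), ([0.497, -0.253, 0.014], 0.34)], 'side': [([0.429, -0.014, 0.002], 0.58), ([0.5, 0.314, 0.006], 0.55), ([0.677, 0.143, 0.227], 0.44)]} {'top': [([0.66, 0.098, 0.245], 0.76)], 'side': [([0.656, 0.094, 0.244], 0.69)]} {'top': [([0.451, 0.107, 0.169], 0.59), ([0.658, 0.095, 0.242], 0.23)], 'side': [([0.453, 0.105, 0.175], 0.53)]} {'top': [], 'side': [([0.644, 0.444, 0.001], 0.74), ([0.725, 0.299, -0.0], 0.59), ([0.456, 0.109, 0.176], 0.37)]} {'top': [([0.496, -0.254, 0.013], 0.62), ([0.293, -0.277, 0.001], 0.61)], 'side': [([0.293, -0.273, -0.004], 0.91), ([0.502, -0.255, 0.019], 0.82), ([0.644, 0.445, 0.001], 0.45)]} [0.69716941 0.14050099 0.3491678 ]
1.5 [0.66651582 0.14294446 0.23217879]
1.6 [0.6785839  0.14205824 0.22963103]
1.7 [0.69033802 0.14119507 0.22588796]
1.76 [0.69719077 0.14069183 0.22308344]
```

The picture shows the lid standing just past vertical at about (290,250) and the balls still in the cup. The cellar has been knocked to the edge of the mat at (317,440), so I'm re-centring it now.

```bash
sed -i 's/^KY=.050/KY=.0525/' h.py; cat > s3.py <<'E'
from h import *
m=np.array([.458,.322,.006]); w=q((1,0,0))
r.move_to(tcp([.48,.20,.35],w),w); gripper_to(.094,12)
vision.snapshot("top");vision.snapshot("side"); M=marks("cellar"); print(M)
L=[np.array(a) for v in M.values() for a,s in v if np.linalg.norm(np.array(a)[:2]-m[:2])<.08]
c=np.mean(L,0); c[2]=.006; print(c)
r.move_l(tcp(c+[0,0,.12],w),vel=.25); print("g",r.move_l(tcp(c+[0,0,.046],w),vel=.08,guard=4))
gripper_to(.04,12); print(telemetry.current_opening(),telemetry.current_ee_pos())
r.move_l(tcp(c+[0,0,.07],w),vel=.1); r.move_l(tcp(m+[0,0,.07],w),vel=.15)
print("down",r.move_l(tcp(m+[0,0,.042],w),vel=.03,guard=2),telemetry.current_ee_pos())
gripper_to(.094); r.move_l(tcp(m+[0,0,.3],w),vel=.25)
vision.snapshot("side");print(marks("cellar",("side",)))
# cup
cd=np.array([np.cos(np.radians(94.7)),np.sin(np.radians(94.7)),0]); w=q(cd)
r.move_to(tcp([.43,-.05,.35],w),w)
vision.snapshot("top");vision.snapshot("side");print(marks("cellar"),marks("cup"),telemetry.current_t())
im=vision.snapshot("top");crop=im[170:240,300:420][:,:,::-1]; cv2.imwrite("pics/cup.png",cv2.resize(crop,None,fx=5,fy=5,interpolation=cv2.INTER_CUBIC))
E
python3 s3.py
```

```text
{'top': [([0.429, -0.016, 0.003], 0.67), ([0.499, 0.315, 0.004], 0.55)], 'side': [([0.5, 0.316, 0.004], 0.89), ([0.429, -0.018, 0.001], 0.78), ([0.459, 0.108, 0.179], 0.32)]}
[0.4995 0.3155 0.006 ]
g False
0.06572686468857612 [0.4994755  0.31555422 0.05820874]
down True [0.45779384 0.32191213 0.05770671]
{'side': [([0.458, 0.322, 0.004], 0.9), ([0.429, -0.015, 0.0], 0.74), ([0.493, -0.166, 0.033], 0.66)]}
{'top': [([0.46, 0.32, 0.008], 0.89), ([0.429, -0.018, 0.001], 0.71)], 'side': [([0.458, 0.321, 0.006], 0.78), ([0.429, -0.019, 0.004], 0.76)]} {'top': [([0.294, -0.278, -0.001], 0.81), ([0.495, -0.257, 0.013], 0.55)], 'side': [([0.5, -0.256, 0.013], 0.97), ([0.297, -0.274, -0.006], 0.58)]} 35.6167
```

View pics/cup.png

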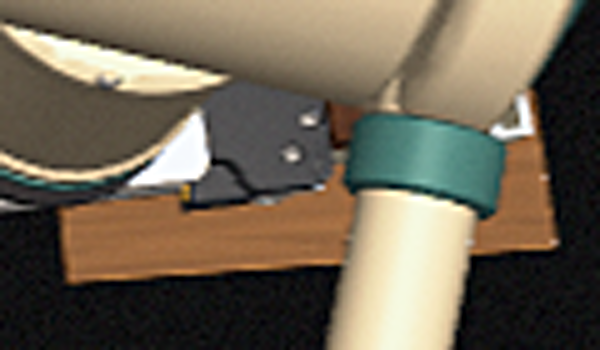

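```bash
cat >> h.py <<'E'
CY=np.radians(94.2); CU=np.array([np.cos(CY),np.sin(CY),0])
def wt(n=8):
    f=[]
    for _ in range(n): r.hold(.04); f.append(telemetry.current_wrist_force())
    return np.mean(f,0).round(2),np.std(f,0).round(2)
def cup(o,u,th,pt=(0,.077)):   # tool pose with cup point pt (along, up) at o; u=horizontal cup axis; th=lip-down tilt
    cu=np.cos(th)*u-np.sin(th)*EZ; up=np.sin(th)*u+np.cos(th)*EZ
    g=np.array(o)+(0-pt[0])*cu+(.077-pt[1])*up; w=q(cu,-up); return tcp(g,w),w
E
cat > s4.py <<'E'
from h import *
print("block px",pix("top",[[554/1.5,285/1.5]],.1))
w=q(CU); o=np.array([.497,-.2555,.015])
r.move_to(tcp(o+[0,0,.25],w),w); gripper_to(.06,40); print("empty",wt())
r.move_l(tcp(o+[0,0,.12],w),vel=.2); print("g",r.move_l(tcp(o+[0,0,.077],w),vel=.06,guard=4))
gripper_to(.01,40); print(telemetry.current_opening(),telemetry.current_ee_pos(),telemetry.current_finger_force()); print("grip",wt())
r.move_l(tcp(o+[0,0,.18],w),vel=.08); print("lifted",wt(15),telemetry.current_opening(),telemetry.current_t())
shot("side","cupup",(180,80,380,240),4)
E
python3 s4.py
```

```text
block px [[ 0.49393086 -0.25417902  0.1       ]]
empty (array([-0.36, -0.29,  0.25]), array([0.48, 0.68, 0.55]))
g False
0.023722330777737343 [ 0.49704649 -0.25557787  0.09811257] 39.96833145618439
grip (array([ 0.01, -0.06,  1.26]), array([0.41, 0.5 , 0.43]))
lifted (array([-0.1 ,  0.03, -6.55]), array([0.45, 0.42, 0.51])) 0.024010439175234485 42.3417
```

View pics/cupup.png

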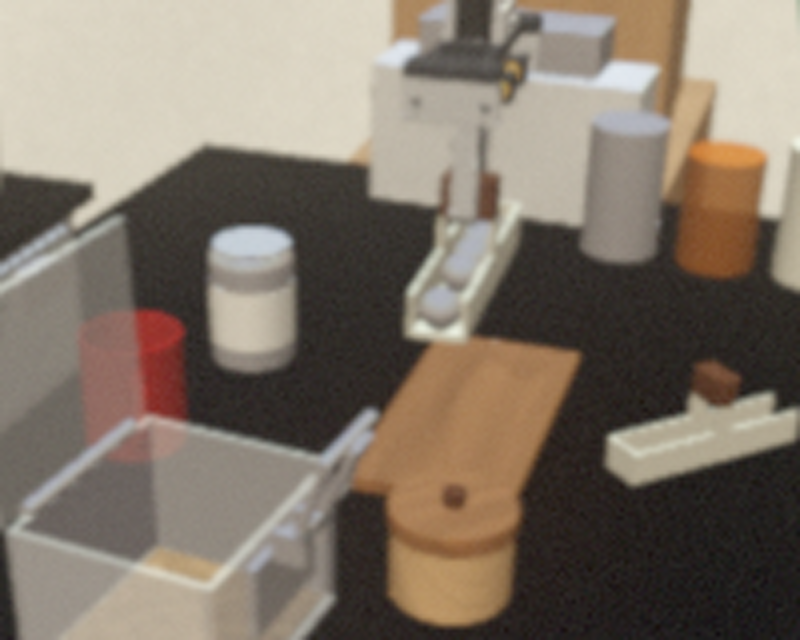

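The cup is lifted level with its balls in view and the lip towards the camera. Now carrying and pouring in small weighed steps.

```bash
cat > s5.py <<'E'
from h import *
def fz(n=16):
    f=[]
    for _ in range(n): r.hold(.03); f.append(telemetry.current_wrist_force()[2])
    return np.mean(f)
D=np.radians; o=np.array([.497,-.2555,.015])
p,w=cup(o+[0,0,.2],CU,D(-8),(0,.0)); r.move_l(p,rot=w,vel=.08)
lip=can(-.010,-.045,.127)
p,w=cup(lip+[0,0,.06]-.06*EY,EY,D(-8),(.106,0)); r.move_l(p,rot=w,vel=.14)
p,w=cup(lip+[0,0,.03],EY,D(0),(.106,0)); r.move_l(p,rot=w,vel=.08)
p,w=cup(lip,EY,D(20),(.106,0)); r.move_l(p,rot=w,vel=.05)
f0=fz(40); print("ref",f0,telemetry.current_t()); th=20; log=[]
while th<60:
    th+=1.; p,w=cup(lip,EY,D(th),(.106,0)); r.move_l(p,rot=w,vel=.012)
    f=fz(12)
    if abs(f-f0)>.5 and (f-f0)/.883-round((f-f0)/.883)!=0: f=fz(24)
    n=(f-f0)/.883; log.append((th,round(n,2)))
    if n>2.6:
        r.hold(.3); f=fz(40); n=(f-f0)/.883; log.append(("chk",round(n,2)))
        if n>2.6: break
    if telemetry.current_t()>115: break
print(log,telemetry.current_t())
p,w=cup(lip+[0,0,.01],EY,D(20),(.106,0)); r.move_l(p,rot=w,vel=.05)
print("after",(fz(50)-f0)/.883,telemetry.current_t())
E
python3 s5.py
```

```text
ref -5.782057918588672 48.2833
[(21.0, np.float64(0.02)), (22.0, np.float64(-0.19)), (23.0, np.float64(0.11)), (24.0, np.float64(0.18)), (25.0, np.float64(0.23)), (26.0, np.float64(0.31)), (27.0, np.float64(0.11)), (28.0, np.float64(0.08)), (29.0, np.float64(-0.05)), (30.0, np.float64(-0.04)), (31.0, np.float64(0.24)), (32.0, np.float64(-0.13)), (33.0, np.float64(0.17)), (34.0, np.float64(0.36)), (35.0, np.float64(0.18)), (36.0, np.float64(-0.08)), (37.0, np.float64(0.44)), (38.0, np.float64(0.96)), (39.0, np.float64(1.04)), (40.0, np.float64(1.17)), (41.0, np.float64(0.92)), (42.0, np.float64(1.84)), (43.0, np.float64(2.12)), (44.0, np.float64(2.24)), (45.0, np.float64(2.03)), (46.0, np.float64(3.08)), ('chk', np.float64(3.21))] 76.4
after 3.0848821266680497 79.375
```

```bash
python3 - <<'E'
from h import *
print(wt(40),telemetry.current_opening())
shot("side","pour",(150,80,350,240),4); shot("top","pourtop")
print([ (np.round(d["at"],3).tolist(),round(d["score"],2)) for c in("top","side") for d in models.mark_of("ball1_center",c)])
E
```

```text
(array([ 0.04,  0.16, -2.93]), array([0.5 , 0.49, 0.51])) 0.0239824462092762
[([0.58, 0.066, 0.025], 0.65)]
```

View pics/pour.png

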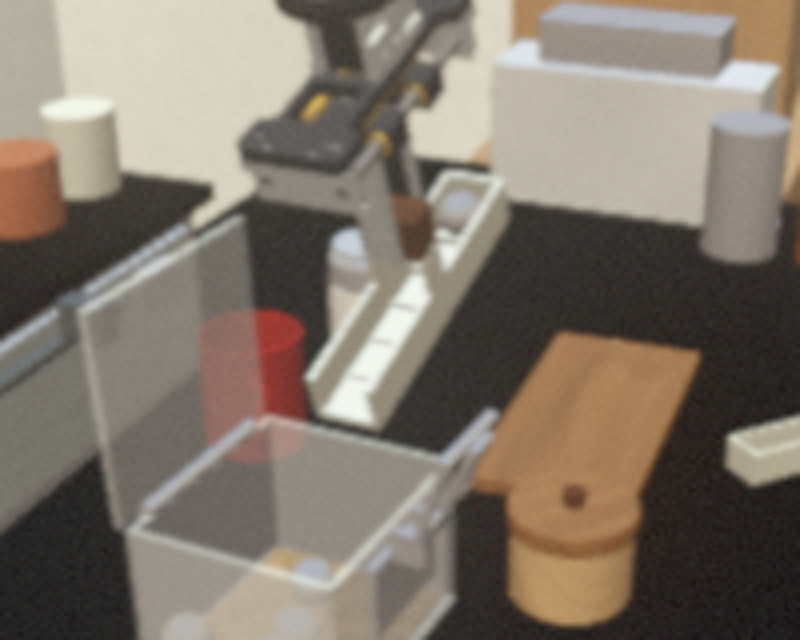

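View pics/pourtop.png

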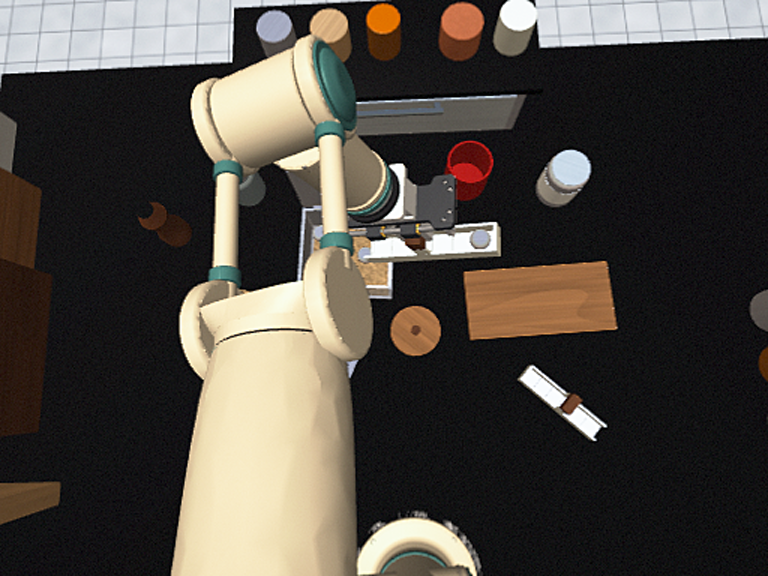

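The cup still holds its rear ball (top view, 480,240) and the front pockets are empty. The pour reading was 3, but the first weighing compared with the reference suggests the front ball left before 20°. I'll stand the cup back and count the balls in the canister.

```bash
cat > s6.py <<'E'
from h import *
D=np.radians; o=np.array([.497,-.2555,.015])
lip=can(-.010,-.045,.127)
p,w=cup(lip+[0,0,.06]-.06*EY,EY,D(-5),(.106,0)); r.move_l(p,rot=w,vel=.1)
p,w=cup(o+[0,0,.12],CU,D(-5),(0,0)); r.move_l(p,rot=w,vel=.15)
p,w=cup(o+[0,0,.03],CU,0,(0,0)); r.move_l(p,rot=w,vel=.1); print("wt",wt(40))
p,w=cup(o+[0,0,-.004],CU,0,(0,0)); print("down",r.move_l(p,vel=.03,guard=2.5),telemetry.current_ee_pos())
gripper_to(.06); w=q(CU); r.move_l(telemetry.current_ee_pos()+np.array([0,0,.15]),vel=.2); print("empty",wt(30))
r.move_l([.35,-.25,.36],vel=.3)
im=vision.snapshot("top")[:,:,::-1]
a=cv2.resize(im[130:205,190:270],None,fx=5,fy=5,interpolation=cv2.INTER_CUBIC); b=cv2.resize(im[160:235,305:415],None,fx=3.5,fy=3.5,interpolation=cv2.INTER_CUBIC)
H=max(a.shape[0],b.shape[0]); pad=lambda x:cv2.copyMakeBorder(x,0,H-x.shape[0],0,0,cv2.BORDER_CONSTANT)
cv2.imwrite("pics/count.png",np.hstack([pad(a),pad(b)]))
shot("side","count2",(160,160,290,290),4.5)
print([(np.round(d["at"],3).tolist(),round(d["score"],2)) for c in("top","side") for d in models.mark_of("ball1_center",c)],marks("cup"),marks("cellar"),telemetry.current_t())
E
python3 s6.py
```

```text
wt (array([-0.11, -0.02, -3.01]), array([0.48, 0.54, 0.5 ]))
down True [ 0.49681801 -0.25534275  0.09804185]
empty (array([-0.11,  0.05, -0.17]), array([0.56, 0.38, 0.48]))
[([0.56, 0.152, 0.022], 0.66)] {'top': [([0.294, -0.273, -0.0], 0.78), ([0.497, -0.254, 0.016], 0.76), ([0.459, 0.11, 0.18], 0.19)], 'side': [([0.293, -0.276, -0.004], 0.75), ([0.503, -0.254, 0.02], 0.69)]} {'top': [([0.46, 0.321, 0.006], 0.98), ([0.432, -0.017, 0.004], 0.65)], 'side': [([0.429, -0.017, 0.002], 0.81), ([0.458, 0.322, 0.007], 0.6)]} 91.3083
```

View pics/count.png

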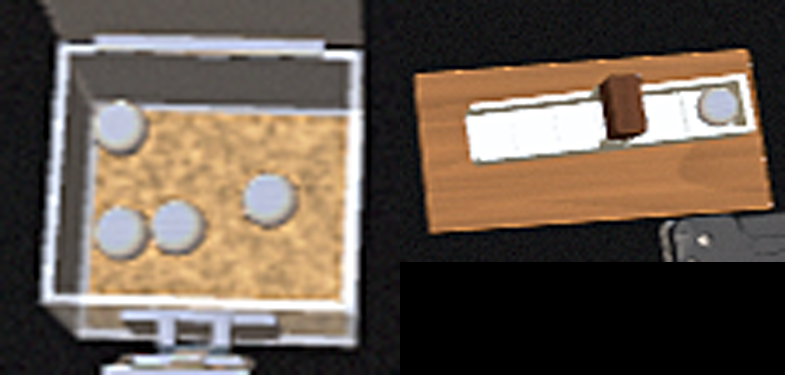

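View pics/count2.png

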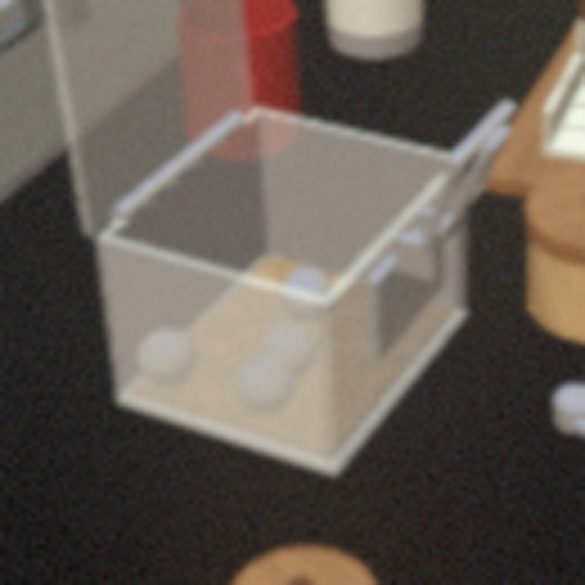

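There are four balls in the canister, so one dropped early. The crop shows an isolated one at (269,200), full-image pixel (243.8,170.0). The cup keeps only its rear ball, at pixel (395.9,190). I'll pick the isolated ball out and put it back in the cup.

```bash
cat > s7.py <<'E'
from h import *
b=pix("top",[[243.8,170.0]],.024)[0]; rb=pix("top",[[395.9,190.0]],.035)[0]; p2=rb+.136*CU; p2[2]=.035
print(b,rb,p2,"canister frame",(b-CAN)@EX,(b-CAN)@EY)
w=q(EY); up=np.array([0,0,1.])
r.move_l([.35,-.05,.36],vel=.35); r.move_to(tcp(b+up*.20,w),w); gripper_to(.043,12)
r.move_l(tcp(b+up*.06,w),vel=.2); print("g",r.move_l(tcp(b+up*.013,w),vel=.05,guard=4),telemetry.current_ee_pos())
gripper_to(.02,12); print(telemetry.current_opening(),telemetry.current_finger_force())
r.move_l(tcp(b+up*.17,w),vel=.12); r.hold(.2); print(telemetry.current_opening(),wt(20),telemetry.current_t())
vision.snapshot("top")
E
python3 s7.py
```

```text
[0.57774354 0.07089813 0.024     ] [ 0.50313181 -0.34534951  0.035     ] [ 0.49317142 -0.20971474  0.035     ] canister frame 0.006148688120257784 -0.028354375438064912
g False [0.57803418 0.07089705 0.04326103]
0.030937759578400045 12.000150382518768
0.03148455985758396 (array([ 0.05, -0.06, -1.12]), array([0.42, 0.56, 0.44])) 98.425
```

```bash
cat > s8.py <<'E'
from h import *
up=np.array([0,0,1.]); w=q(CU); p2=np.array([.4925,-.203,.035])
r.move_l(tcp(p2+up*.16,w),rot=w,vel=.2)
r.move_l(tcp(p2+up*.055,w),vel=.15); print("g",r.move_l(tcp(p2+up*.014,w),vel=.03,guard=2.5),telemetry.current_ee_pos()[2]-.006-.013,wt(10))
gripper_to(.042,12); r.move_l(tcp(p2+up*.15,w),vel=.15); r.move_l([.35,-.05,.36],vel=.35)
im=vision.snapshot("top")[:,:,::-1]
a=cv2.resize(im[130:205,190:270],None,fx=5,fy=5,interpolation=cv2.INTER_CUBIC); b=cv2.resize(im[160:235,305:415],None,fx=3.5,fy=3.5,interpolation=cv2.INTER_CUBIC)
H=max(a.shape[0],b.shape[0]); pad=lambda x:cv2.copyMakeBorder(x,0,H-x.shape[0],0,0,cv2.BORDER_CONSTANT)
cv2.imwrite("pics/count3.png",np.hstack([pad(a),pad(b)]))
vision.snapshot("side");print(marks("cellar"),marks("cup"),marks("lid_knob"),marks("keeper"),marks("lever_tip"),marks("loop_bar"),telemetry.current_t())
E
python3 s8.py
```

```text
g False 0.03616344878197809 (array([-0.54,  0.4 , -0.93]), array([0.57, 0.54, 0.42]))
{'top': [([0.5, -0.344, 0.036], 0.7), ([0.458, 0.321, 0.008], 0.62)], 'side': [([0.43, -0.02, -0.001], 0.92), ([0.46, 0.324, 0.006], 0.76)]} {'top': [([0.498, -0.253, 0.014], 0.7)], 'side': [([0.501, -0.254, 0.017], 0.82), ([0.458, 0.109, 0.178], 0.66), ([0.292, -0.274, -0.003], 0.63), ([0.655, 0.094, 0.243], 0.53)]} {'top': [([0.685, 0.142, 0.231], 0.74)], 'side': [([0.678, 0.143, 0.226], 0.92)]} {'top': [([0.656, 0.096, 0.243], 0.89), ([0.46, 0.326, -0.002], 0.59)], 'side': [([0.654, 0.09, 0.243], 0.73), ([0.705, -0.304, 0.0], 0.54), ([0.458, 0.32, 0.003], 0.52)]} {'top': [([0.641, 0.442, -0.005], 0.61), ([0.451, 0.108, 0.169], 0.53)], 'side': [([0.452, 0.109, 0.177], 0.64), ([0.459, 0.32, 0.003], 0.26)]} {'top': [([0.456, 0.112, 0.176], 0.6), ([0.625, 0.155, 0.026], 0.17)], 'side': [([0.457, 0.106, 0.178], 0.51)]} 105.925
```

View pics/count3.png

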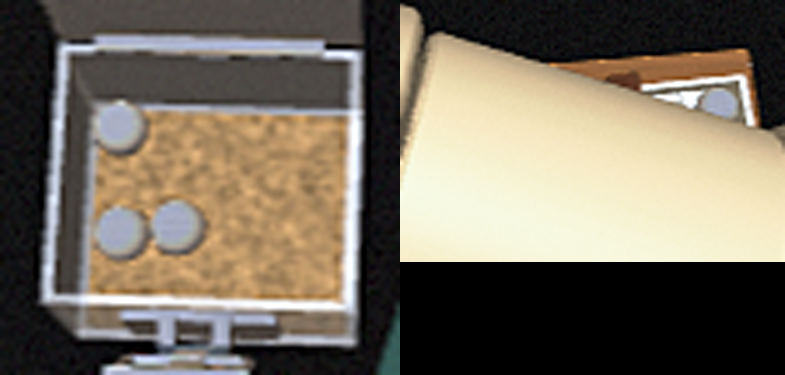

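```bash
cat > s9.py <<'E'
from h import *
w=q(EY); a0=1.61; k=knob(a0); up=np.array([0,0,1.]); print(k)
r.move_to(tcp(k+up*.12,w),w); gripper_to(.05,25)
r.move_l(tcp(k+up*.04,w),vel=.2); print("g",r.move_l(tcp(k,w),vel=.06,guard=5))
gripper_to(.005,25); print("open",telemetry.current_opening(),telemetry.current_ee_pos())
for a in list(np.linspace(a0,0,13)[1:])+[-.015]:
    r.move_l(tcp(knob(a),w),vel=.12); f=telemetry.current_wrist_force()
    print(round(a,2),np.round(f,1),round(telemetry.current_opening(),4))
    if np.linalg.norm(f)>40: break
gripper_to(.04); r.move_l(telemetry.current_ee_pos()+up*.05,vel=.15); gripper_to(.0,10)
k=knob(0,.04); w2=w; r.move_l(tcp(k+up*.035,w,),vel=.1)  # tips above knob top
print("press",r.move_l(tcp(k+up*.010,w),vel=.05,guard=10),telemetry.current_ee_pos()[2]-.025)
r.move_l(tcp(k+up*.10,w),vel=.2)
r.move_l(tcp(can(-.06,-.15,.30),w),vel=.3)
shot("side","shut",(160,140,310,260),4.5);vision.snapshot("top");print(marks("keeper"),marks("lid_knob"),marks("lever_tip"),marks("loop_bar"),telemetry.current_t())
E
python3 s9.py
```

```text
[0.6799585  0.14446402 0.22930999]
g False
open 0.015849197144491053 [0.68015349 0.14619451 0.23548775]
1.48 [-0.   5.8 -0.2] 0.0156
1.34 [ 0.   6.1 -0.1] 0.0157
1.21 [-0.   5.4  0.5] 0.0158
1.07 [1.5 5.1 1.4] 0.0165
0.94 [2.5 4.3 0.5] 0.0156
0.8 [ 3.4  5.5 -1.3] 0.0158
0.67 [ 3.3  4.8 -2.6] 0.0163
0.54 [ 3.4  4.5 -2.9] 0.0157
0.4 [ 4.   3.9 -3.6] 0.0162
0.27 [ 4.2  5.8 -4.8] 0.0159
0.13 [ 3.9  4.5 -5.3] 0.0158
0.0 [ 3.2  4.  -2.2] 0.0158
-0.01 [1.5 5.2 6.4] 0.0162
press True 0.1500978251394987
{'top': [([0.509, 0.106, 0.116], 0.7)], 'side': [([0.509, 0.102, 0.119], 0.64), ([0.493, -0.204, 0.034], 0.47)]} {'top': [([0.53, 0.152, 0.138], 0.97)], 'side': [([0.524, 0.153, 0.137], 0.66)]} {'top': [([0.45, 0.109, 0.167], 0.56)], 'side': [([0.449, 0.107, 0.176], 0.7)]} {'top': [([0.456, 0.111, 0.179], 0.37)], 'side': [([0.568, 0.1, -0.004], 0.68), ([0.457, 0.105, 0.176], 0.62)]} 117.8417
```

View pics/shut.png

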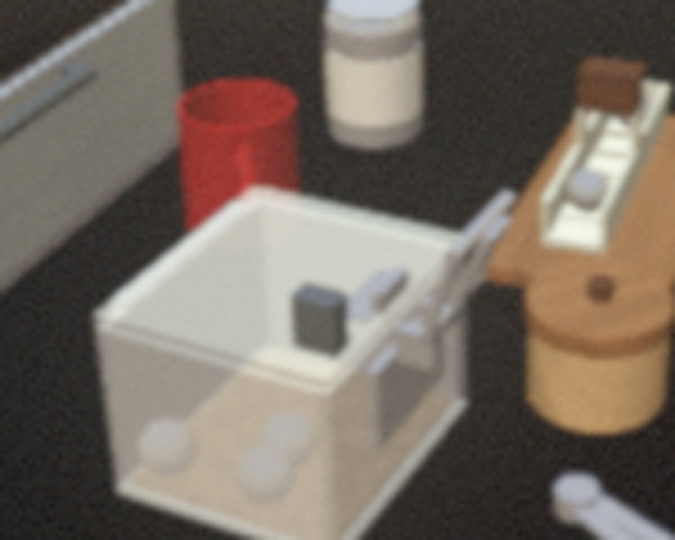

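The lid is shut (knob top at 150 mm). The canister shows three balls, the cup's lip end shows one ball, and the lever is up at about (490,220). Next I'll push the loop over with the fingers straddling the lever.

```bash
cat > s10.py <<'E'
from h import *
w=q(EY); T=lambda x,y,z: tcp(can(x,y,z),w,r.nose_length)   # fingertips at canister coords
gripper_to(.032,10)
r.move_l(T(-.140,-.06,.23),vel=.3); r.move_l(T(-.140,0,.21),vel=.2)
print("g1",r.move_l(T(-.140,0,.170),vel=.06,guard=4),telemetry.current_opening())
print("g2",r.move_l(T(-.094,0,.170),vel=.05,guard=6),telemetry.current_ee_pos(),T(-.094,0,.170))
r.hold(.5); r.move_l(T(-.130,0,.172),vel=.15); r.move_l(T(-.130,0,.22),vel=.15); r.move_l(T(-.13,-.15,.28),vel=.3)
shot("side","loop",(160,140,310,260),4.5); vision.snapshot("top"); print(marks("loop_bar"),marks("lever_tip"),telemetry.current_t())
E
python3 s10.py
```

```text
g1 False 0.03159251991603438
g2 False [0.47956689 0.10653317 0.19491792] [0.47994043 0.10651106 0.195     ]
{'top': [([0.521, 0.106, 0.125], 0.49), ([0.495, -0.254, 0.014], 0.47)], 'side': [([0.521, 0.103, 0.121], 0.61)]} {'top': [([0.449, 0.11, 0.17], 0.63)], 'side': [([0.452, 0.108, 0.175], 0.7)]} 123.8
```

View pics/loop.png

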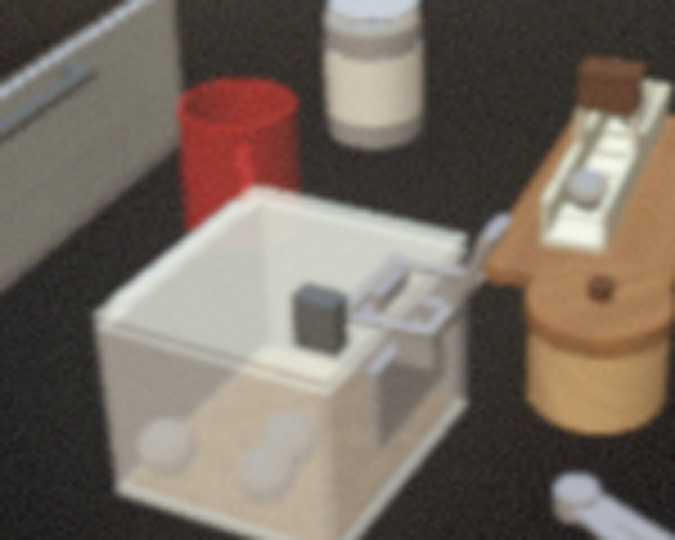

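The loop now lies over the lid with its bar at about (380,290), behind the keeper (x≈0.521 against 0.509), and the lever is still up. Now snapping the lever down.

```bash
cat > s11.py <<'E'
from h import *
w=q(EY); T=lambda x,y,z: tcp(can(x,y,z),w,r.nose_length)
gripper_to(0,10)
def tip(deg,off):
    f=np.radians(deg); n=np.array([np.sin(f),np.cos(f)]); d=np.array([-np.cos(f),np.sin(f)])
    if deg>=8: rho,dx=.058,.008
    elif deg<=-8: rho,dx=.046,-.008
    else: s=(8-deg)/16; rho,dx=.058-.012*s,.008-.016*s
    c=np.array([-.094,.112])+rho*d+off*n
    return c[0]+dx,0,c[1]
p=tip(66,.014); r.move_l(T(p[0]+.01,0,.25),vel=.3); r.move_l(T(*p),vel=.1); print(p,telemetry.current_wrist_force().round(1))
for deg in list(range(66,-31,-8))+[-34,-37]:
    r.move_l(T(*tip(deg,.002)),vel=.07); f=telemetry.current_wrist_force()
    print(deg,f.round(1),end=" ")
    if np.linalg.norm(f)>30: break
print(); e=telemetry.current_ee_pos(); r.move_l(e+[0,0,.12],vel=.2); r.move_l(T(-.13,-.17,.30),vel=.3)
shot("side","snap",(160,140,310,260),4.5); vision.snapshot("top"); print(marks("loop_bar"),marks("lever_tip"),marks("cellar"),telemetry.current_t())
print("expect tip",can(-.149,0,.075))
E
python3 s11.py
```

```text
(np.float64(-0.09680108889139999), 0, np.float64(0.17067994954633206)) [ 0.5 -0.7 -0.5]
66 [0.3 0.2 0. ] 58 [ 0.5  0.3 -0.7] 50 [-0.1  0.5 -0. ] 42 [ 0.   0.5 -0.8] 34 [-0.2 -0.6  0.5] 26 [-0.1 -0.5  0. ] 18 [-0.2 -0.5 -0.1] 10 [ 0.3 -0.1 -1. ] 2 [ 0.5  0.2 -0.2] -6 [-0.4 -0.4 -0.3] -14 [ 0.2 -0.7 -0.1] -22 [-0.3 -0.4  1.2] -30 [-0.   0.3 -0.2] -34 [-3.1  0.5  6.1] -37 [-6.7 -1.4 19.1] 
{'top': [([0.514, 0.106, 0.124], 0.51)], 'side': [([0.51, 0.103, 0.118], 0.58), ([0.518, 0.104, 0.126], 0.46), ([0.459, 0.321, 0.006], 0.26)]} {'top': [([0.421, 0.109, 0.071], 0.8), ([0.498, -0.254, 0.016], 0.6)], 'side': [([0.422, 0.108, 0.078], 0.77)]} {'top': [([0.431, -0.016, 0.002], 0.73), ([0.461, 0.32, 0.004], 0.66)], 'side': [([0.428, -0.016, 0.002], 0.69), ([0.46, 0.321, 0.007], 0.65), ([0.464, 0.321, -0.002], 0.54), ([0.643, 0.447, -0.0], 0.18)]} 132.0
expect tip [0.42508813 0.11053917 0.075     ]
```

View pics/snap.png

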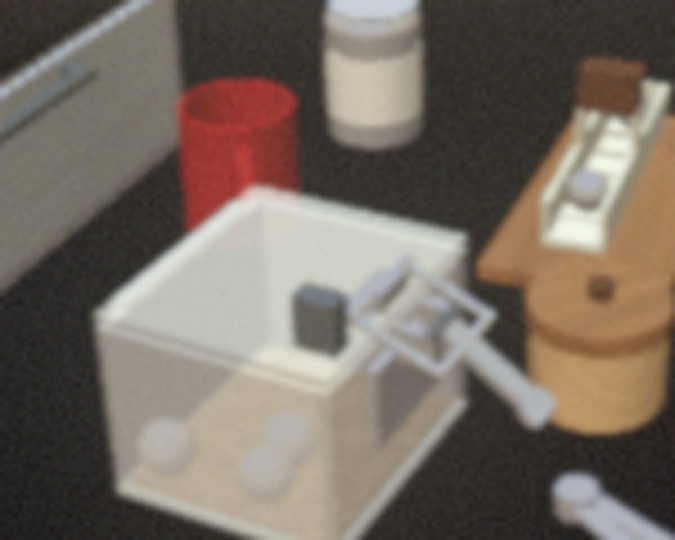

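The lever is right down, its tip at (540,405) matching the expected position. The loop bar is drawn up behind the keeper, and three balls are in the canister. The cellar is centred on the mat and nothing has toppled.

```bash
python3 -c "
from h import *
print(r.sign_off())"
```

```text
the job is handed in; nothing more can be done
None
```

The job is handed in and ends as asked, by the last pictures, except that the pour wasn't clean: a fourth ball went into the canister before the counted three, so I picked one out and put it back in the cup before shutting the lid.

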